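# Seat the stray spoon and close the cutlery case

### The arm

A 6-joint arm with a two-finger parallel gripper is mounted at the origin on a cart in front of the work surface, level with it; the furniture and walls round the work are solid. World frame = base frame: x ahead of the robot, y to its left, z up, the work surface at z = 0. Lengths are in mm, angles in rad, forces in N, time in s.
With the tool pointing down it reaches from about 325 to 850 mm from the base axis. Payload 15.5 kg.
Tool frame: the origin (TCP) lies midway between the tips of the shut fingers; the grasp point (between the pads) lies 19 mm behind it; z points along the fingers, x is the direction in which the jaws open and shut, and the axes are right-handed (so a half turn about z gives the same grasp; the last joint's range is limited). The gripper opens to 91 mm and grips with 3 to 60 N. Pads are 32 mm wide; open, the fingers measure 118 mm over their backs; the gripper's body (76 mm by 178 mm) begins 60 mm behind the grasp point.
Start: joints at [-1.411, 0.494, 1.345, -0, 1.302, -0.096], TCP at [158.138, -604.664, 213.915] pointing down, gripper open.
Joint ranges: [-2.91, 2.91], [-0.82, 2.16], [0.22, 2.67], [-1.22, 4.37], [0.12, 2.79], [-3.08, 3.08]. Speed limits (rad/s): [1.89, 1.89, 2.57, 3.01, 3.01, 3.01].

### API

Orientations are given as a rotation vector (axis times angle).
In Python, from cell import status, capture, camera_info, manip gives the robot as it stands. The module is installed in compiled form; this text tells all that it offers.
- The arm moves only by the tool arm_command, never from a script. Its argument "targets" is a list of rows, each a list of 5 numbers: the shift along the tool's x, y, z in mm, then the turn about the tool's z in degrees, then the finger opening in mm, from 0 to 91.2. A call has 1 to 20 rows; each row is the pose to reach, as a shift and turn from the pose commanded when the call began, along the tool's axes at that moment; what a row does not reach only later rows make up. A row lasts 1/10 s, in which the tool goes at most 50 mm and 8.59 degrees, less where a joint would pass 70% of its speed; a pose out of reach is approached as far as the arm can. A call with a gripper value outside its range is refused whole. The fingers move at their own pace and stop on an object; "newtons" is the grip in N (left out, the last holds). Time passes only in rows, so rows that repeat a pose let the fingers close. It gives the time, the measured TCP pose, the force and the opening at its end, in the units of the state.
- status.read_state(): the state, without advancing time (a new reading comes with each control period).
- capture(name): name is "scene" or "top" or "wrist"; returns (picture, depth): 480x640x3 uint8, red, green, blue; 480x640 float32, mm along the optical axis (not along the pixel's ray), 0 where there is no reading.
- camera_info(name): a dict with "fx", "fy", "cx", "cy" (pixels), "extrinsics" (4x4, takes a point from camera to world coordinates). Camera axes: x right, y up, looking along -z (the intrinsics and any distortion apply to the point x, -y, -z); pixel columns grow to the right and rows downward; lengths in mm; the calibration is good to about 2 mm. A picture is of the moment at which its call begins: read the wrist's pose just before it. camera_info takes no time and is no camera call; for the wrist camera it gives the pose at the moment of the call.
- manip.job_done(): hands the job in, once; it reports no verdict.
The state is a dict: "time_s": time; "joints": joint angles; "qd": joint speeds; "joint_efforts": joint torques, N m; "eef_pos": TCP position; "eef_rot": TCP orientation; "force": force on the tool from outside, world axes, zero at the start; "moment": the same for the moment, N m; "finger_gap": opening from 0.0 (shut) to 1.0 (fully open).
Only numpy, scipy, OpenCV 4.12 (cv2) and the standard library are available. Lean on these libraries where they do the work, as an engineer would, in place of code of your own. Each camera call takes 0.05 s, during which the arm holds its last target. There are 200 camera calls.

### The job

Somebody has left a spoon in the open cutlery case with its bowl propped up on the front edge, so the lid cannot close. Without picking anything up, push that spoon inwards with your fingertips until it drops and lies flat and straight in the tray, then push the lid over from behind and close the case fully, without slamming it. Leave the other spoons and everything round the case where they are.

Things in the scene. Friction and masses are not known exactly. Their poses are not given: they have to be found in the camera images.
- cutlery_case: black presentation case, 245 x 385 mm, 55 mm high when shut, fixed. Origin: centre of its underside; x points to the hinge side at the back, y along its length to the left, z up. Flat tray floor 14 mm above the origin (its slots are shallow marks along x); a ledge 27 mm high along the back of the tray begins at x = +99 mm. Lid hinge axis: along y through x = +115 mm, z = 36 mm
- front_rim (a point): on top of the middle of the case's front rim, at its inner edge: 112 mm in front of the case's origin and 34 mm above it. The rim is 9 mm thick (outer face at x = -121 mm) and runs the length of the case
- cutlery_case_lid (a joint): hinge of the lid, a panel 238 mm from hinge to free edge, 385 mm wide, 20 mm thick, cutlery strapped inside: 0 shut (its stop), grows as it opens, 1.57 upright. Starts between 1.05 and 1.3 rad, leaning a little to the robot. Hinge friction of 0.6 N m holds it where it is left above about 0.5 rad; lower down it sinks shut slowly by its weight
- lid_edge (a point): middle of the lid's free edge, on the lid's outer face (on top when the case is shut, looking to the back when it stands open; 19.5 mm from the hinge axis, measured square to the face). With the lid shut it is 123 mm in front of the case's origin and 55 mm above it
- stray_spoon: the spoon to push in: plain steel, 187 mm long, 31 mm wide, 6 mm high, 30 to 60 g, loose. Origin: centre of its underside; x points along it from the bowl (front) to the handle's end (back). The handle's end rests on the tray floor, the bowl on the front rim, sticking out 10 to 30 mm past the rim's outer face. It lies between the leftmost spoon and the others, with empty slots on either side
- spoon_tip (a point): front tip of the stray spoon's bowl, half-way up its 6 mm height
- spoon_mid (a point): centre of the stray spoon, half-way up its height; with the spoon flat on the tray floor it is 17 mm above the case's origin
- table_spoon_1: spoon like the stray one, lying flat in the leftmost slot of the tray, loose; to be left alone
- table_spoon_6: spoon like the stray one, lying flat in the sixth slot from the left (next to the smaller teaspoons, which are fixed), loose; to be left alone
- tea_spoon: spoon lying on the worktop beside the mug, outside the case; to be left alone
- mug: mug, 95 mm high, on the right; origin at the centre of its underside; to be left alone
- kettle: kettle, 170 mm wide, 264 mm high with its arched handle, on the right; origin under its centre; to be left alone
- pepper_shaker: pepper shaker, 44 mm wide, 90 mm high, left of the case; origin under its centre; to be left alone
- candle: round candle, 52 mm wide, 144 mm high, left of the case; origin under its centre; to be left alone

How it is judged (in metres and radians):
On the way:
1. the stray spoon lies flat and straight in the tray, behind the front rim, while the lid still stands open (z of spoon_mid in the frame of cutlery_case below 0.0205 m and angle between stray_spoon's own z axis and vertical below 0.045 rad and x of spoon_tip in the frame of front_rim above -0.002 m and angle between the x axis of stray_spoon and the x axis of cutlery_case, either way round below 0.25 rad and value of joint cutlery_case_lid above 0.7 rad), for 0.2 s.
At the end, for the whole second after the job is handed in: the lid is fully shut (under 0.012 rad, about 3 mm at its free edge) and the stray spoon lies at rest flat on the tray floor (centre within about 3 mm of the lying height, tilt under 0.045 rad), straight along its slots (within 0.25 rad), wholly behind the front rim (value of joint cutlery_case_lid below 0.012 rad and velocity of joint cutlery_case_lid above -0.05 rad/s and z of spoon_mid in the frame of cutlery_case below 0.0205 m and angle between stray_spoon's own z axis and vertical below 0.045 rad and x of spoon_tip in the frame of front_rim above -0.002 m and angle between the x axis of stray_spoon and the x axis of cutlery_case, either way round below 0.25 rad and linear speed of stray_spoon below 0.02 m/s); the robot touches nothing.
It fails at once if the stray spoon is lifted: its centre more than 55 mm above the worktop (height (world z) of spoon_mid above 0.055 m).
It fails at once if the lid is slammed: it falls shut faster than 3 rad/s (velocity of joint cutlery_case_lid below -3 rad/s).
It fails at once if another thing is moved: more than 30 mm on the worktop, 20 mm for a spoon in the case (distance of any of kettle, mug, pepper_shaker, candle, tea_spoon from where it was at the start of the episode above 0.03 m or distance of any of table_spoon_1, table_spoon_6 from where it was at the start of the episode above 0.02 m).
It also fails if it takes over 45 s, if anything falls off the work surface, if the arm or the gripper's body presses on something with over 40 N, if the wrist force passes 120 N, or if a joint passes its speed limit or range.

## Working session

There is one attempt and no reset: what is moved stays moved. The work goes in short steps, Python scripts to look and compute and a tool call to move; the robot and the scene stay as the last step left them, time stands still between calls to the robot, and variables do not carry over. Pictures are saved under pics/ and viewed, about 8 in all and at most 12, crops included, and the job is handed in when it is done.

Besides the shell and the picture viewer there is one more tool, called by a JSON object that holds its "api" and its "payload", one argument or row to a line. arm_command: Moves the arm, as the interface text tells. Its arguments: {"type":"object","properties":{"targets":{"type":"array","items":{"type":"array","items":{"type":"number"}}},"newtons":{"type":"number"}},"required":["targets"]}

```bash
mkdir -p pics; cat > h.py <<'E'
import numpy as np, cv2
from cell import status, capture, camera_info, manip
def snap(n,f):
    i=camera_info(n); p,d=capture(n); cv2.imwrite(f'pics/{f}.png',p[:,:,::-1]); np.savez(f'pics/{f}.npz',d=d,E=i['extrinsics'],K=[i['fx'],i['fy'],i['cx'],i['cy']]); return p,d,i
def load(f):
    z=np.load(f'pics/{f}.npz'); return cv2.imread(f'pics/{f}.png'),z['d'],z['E'],z['K']
def ray(E,K,u,v):
    d=np.array([(u-K[0+2])/K[0],-(v-K[3])/K[1],-1.]); return E[:3,3],E[:3,:3]@d
def atz(E,K,u,v,z):
    o,d=ray(E,K,u,v); return o+d*(z-o[2])/d[2]
def pt(E,K,d,u,v):
    o,r=ray(E,K,u,v); return o+r*d[v,u]
E
python3 - <<'E'
from h import *
for n in('scene','top'):
    p,d,i=snap(n,n+'0'); print(n,i['fx'],i['cx'],i['cy'],np.round(i['extrinsics'],3).tolist(),{k for k in i})
s=status.read_state(); print(s)
E
```

```text
scene 547.3739275086086 322.57197891953444 237.3503518554844 [[0.648, 0.354, -0.674, -341.909], [-0.762, 0.324, -0.561, -700.742], [0.019, 0.877, 0.48, 717.596], [0.0, 0.0, 0.0, 1.0]] {'cx', 'fy', 'fx', 'cy', 'extrinsics'}
top 623.4003808215108 317.95490066072705 239.6559964885528 [[-0.001, 0.995, -0.104, 416.612], [-1.0, -0.001, -0.002, 29.454], [-0.002, 0.104, 0.995, 1580.073], [0.0, 0.0, 0.0, 1.0]] {'cx', 'fy', 'fx', 'cy', 'extrinsics'}
{'time_s': 0.1, 'joints': array([-1.41051850e+00,  4.94105589e-01,  1.34604794e+00, -3.40935195e-05,
        1.30253917e+00, -9.54771387e-02]), 'qd': array([-0.0013464 , -0.00205799, -0.00119813, -0.0012871 ,  0.0009151 ,
       -0.00037355]), 'joint_efforts': array([ 1.82733686e-03, -8.80241990e+01, -3.82541120e+01,  7.09299906e-02,
        4.82811418e-02, -5.26031545e-05]), 'eef_pos': array([ 158.0602057 , -604.32633124,  213.41471019]), 'eef_rot': array([-2.48603379e+00,  1.91954772e+00,  1.29579384e-03]), 'force': array([0.02393769, 1.37400833, 0.80994781]), 'moment': array([-0.06573468,  0.00903024, -0.01094328]), 'finger_gap': 0.9977535320723092}
```

View pics/scene0.png

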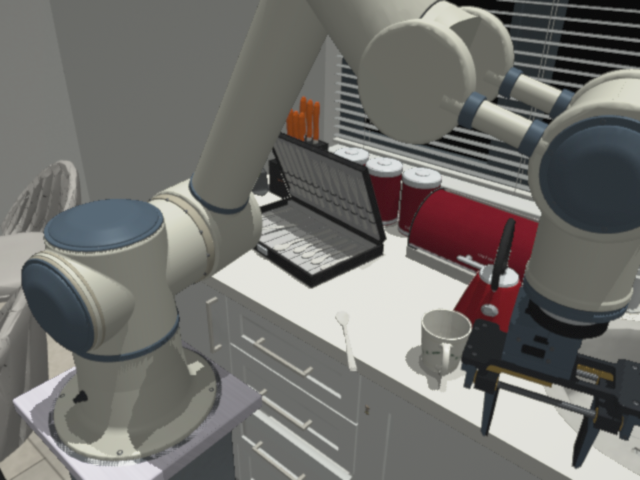

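View pics/top0.png

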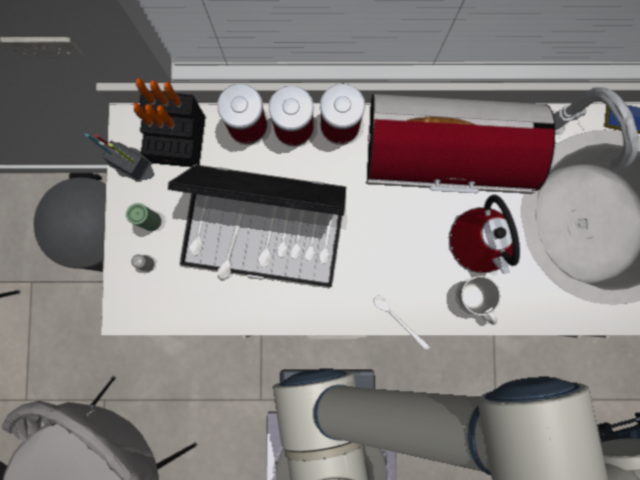

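The scene shows the case open, with the robot's elbow over it. In the top view the stray spoon's bowl is at about (224,270) and its handle runs to about (236,215). The lid edge is at rows 170-185, with canisters behind it at rows 85-145.

```bash
python3 - <<'E'
from h import *
p,d,E,K=load('top0')
c=p[155:300,165:365]; cv2.imwrite('pics/c1.png',cv2.resize(c,(800,580),interpolation=cv2.INTER_CUBIC))
for n,u,v,z in [('FL',181,265,34),('FR',333,285,34),('tip',222,277,37)]: print(n,atz(E,K,u,v,z).round())
for n,u,v in [('lidL',172,186),('lidR',343,210),('lidtopL',190,170),('lidtopR',344,186),('c1',240,95),('c1front',243,142),('c2',292,105),('c3',340,100),('kettle',500,235),('knife',170,110),('knifefront',170,160),('pepper',140,262),('candle',145,213),('floorL',200,225),('bread',420,150)]: print(n,pt(E,K,d,u,v).round())
E
```

```text
FL [515. 372.  34.]
FR [465.  -5.  34.]
tip [485. 269.  37.]
lidL [671. 346. 257.]
lidR [618. -22. 260.]
lidtopL [735. 335. 125.]
lidtopR [709. -33.  55.]
c1 [903. 213. 169.]
c1front [830. 223.  21.]
c2 [878.  92. 173.]
c3 [889. -20. 175.]
kettle [ 574. -382.  171.]
knife [869. 377. 164.]
knifefront [773. 398.  65.]
pepper [519. 459.  85.]
candle [629. 435. 142.]
floorL [617. 331.  14.]
bread [ 777. -208.  149.]
```

View pics/c1.png

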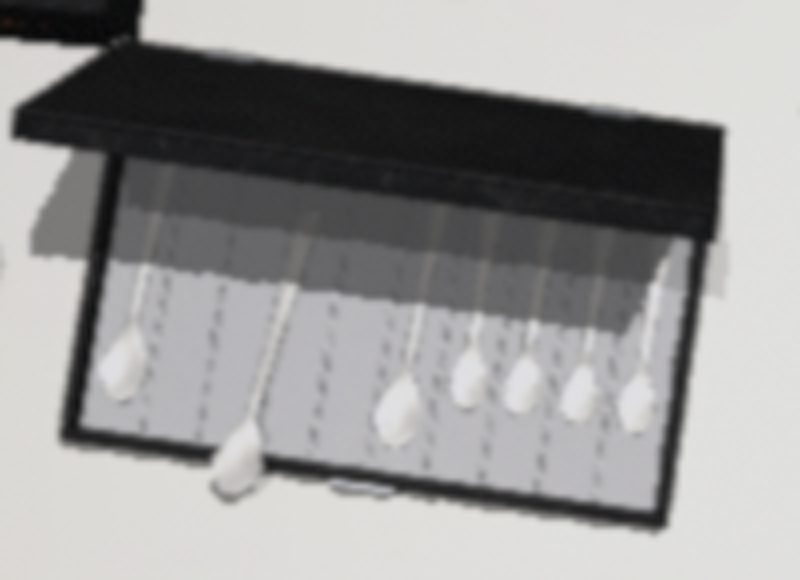

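```bash
python3 - <<'E'
from h import *
p,d,E,K=load('top0')
f=lambda u,v,z:atz(E,K,165+u/4,155+v/4,z)
FL=f(60,442,32);FR=f(665,528,32);y=(FL-FR)[:2];print(FL,FR,np.linalg.norm(y));y/=np.linalg.norm(y);x=np.array([y[1],-y[0]]);yaw=np.arctan2(x[1],x[0]);print('yaw',np.degrees(yaw),yaw)
o=((FL+FR)/2)[:2]+121*x;print('origin',o)
for n,u,v,z in [('tip',228,500,38),('bowlmid',240,460,37),('neck',253,415,33),('handle',312,205,18),('hmid',290,290,22),('s1tip',120,402,17),('s1h',163,170,17),('s6tip',395,448,17),('s6h',436,210,17)]:
  q=f(u,v,z);r=q[:2]-o;print(n,q.round(),'case',np.round([r@x,r@y]))
for u,v in [(15,120),(716,225)]:
  P=pt(E,K,d,165+u//4,155+v//4);r=P[:2]-o;print('lid',P.round(),np.round([r@x,r@y]),np.arctan2(P[2]-36,115-r@x))
E
```

```text
[513.57900455 374.92563726  32.        ] [459.92023382  -1.03755797  32.        ] 379.77307414798986
yaw -8.12259633882176 -0.1417660499228766
origin [606.53574864 169.84774794]
tip [477. 269.  38.] case [-142.   80.]
bowlmid [502. 262.  37.] case [-117.   77.]
neck [530. 255.  33.] case [-88.  74.]
handle [665. 222.  18.] case [50. 60.]
hmid [610. 234.  22.] case [-6. 64.]
s1tip [540. 341.  17.] case [-90. 160.]
s1h [687. 317.  17.] case [ 59. 157.]
s6tip [511. 168.  17.] case [-95. -15.]
s6h [661. 143.  17.] case [ 58. -19.]
lid [673. 354. 260.] [ 39. 191.] 1.2449159971114923
lid [655. -35.  -0.] [  77. -196.] -0.7633653852178454
```

{"api": "arm_command", "payload": {
  "targets": [
    [-370,-378,-50,28.6,12],
    [-370,-378,-50,28.6,12],
    [-370,-378,-50,28.6,12],
    [-370,-378,-50,28.6,12],
    [-370,-378,-50,28.6,12],
    [-370,-378,-50,28.6,12],
    [-370,-378,-50,28.6,12],
    [-370,-378,-50,28.6,12],
    [-370,-378,-50,28.6,12],
    [-370,-378,-50,28.6,12],
    [-370,-378,-50,28.6,12],
    [-370,-378,-50,28.6,12],
    [-370,-378,-50,28.6,12]
  ],
  "newtons": 20
}}

```text
time_s: 1.4
eef_pos: [430.2, -150.6, 263.7]
eef_rot: [1.938, -2.472, -0.0]
force: [-0.8, 0.1, -0.2]
finger_gap: 0.131
```

{"api": "arm_command", "payload": {
  "targets": [
    [-419,114,113,0,12],
    [-419,114,113,0,12],
    [-419,114,113,0,12],
    [-419,114,113,0,12],
    [-419,114,113,0,12],
    [-419,114,113,0,12],
    [-419,114,113,0,12],
    [-419,114,113,0,12],
    [-419,114,113,0,12],
    [-419,114,113,0,12],
    [-419,114,113,0,12]
  ]
}}

```text
time_s: 2.5
eef_pos: [420.5, 282.6, 150.3]
eef_rot: [1.936, -2.473, 0.0]
force: [0.4, 0.1, -0.0]
finger_gap: 0.13
```

```bash
python3 - <<'E'
from h import *
s=status.read_state();print(s['eef_pos'],s['time_s'],s['joints'].round(2))
p,d,i=snap('wrist','w1');snap('top','top1');print(np.round(i['extrinsics'],3).tolist())
E
```

```text
[420.5183879  282.5889435  150.29317726] 2.5 [ 0.47  0.41  1.71 -0.    1.02  2.29]
[[-0.239, 0.944, 0.229, 484.834], [-0.971, -0.233, -0.056, 267.188], [0.001, -0.235, 0.972, 319.418], [0.0, 0.0, 0.0, 1.0]]
```

View pics/w1.png

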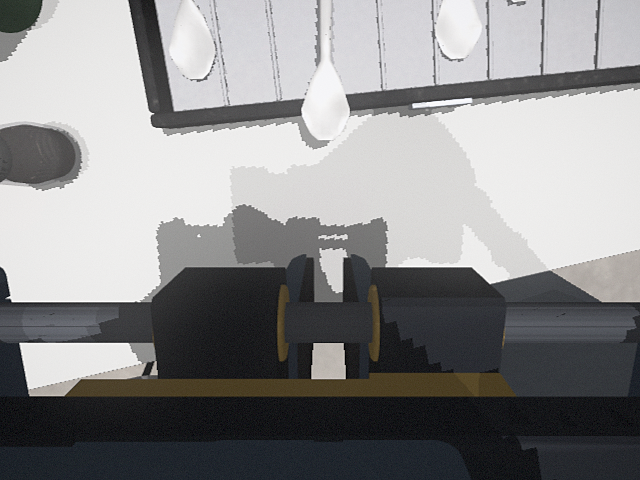

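The wrist view shows the bowl tip at about (325,140), lined up with the finger gap at column 329. The rim's outer edge runs from (152,126) to (640,68), and the fingers' front edge is near row 255.

```bash
python3 - <<'E'
from h import *
p,d,E,K=load('w1')
for n,u,v,z in [('tip',325,140,39),('neck',324,60,31),('h',323,5,26),('outL',152,126,32),('outR',636,68,32),('inL',174,112,34),('inR',636,52,34)]: print(n,atz(E,K,u,v,z).round(1))
for u,v in [(325,134),(325,120),(325,100),(300,255),(353,255),(300,262),(250,117),(300,108)]: print(u,v,pt(E,K,d,u,v).round(1), d[v,u])
R=np.array([[-.239,-.971,0],[-.971,.239,0],[0,0,-1]]).T
for u in(298,353):
  for v in range(245,300,8):
    P=pt(E,K,d,u,v); print(u,v,(R.T@(P-[420.5,282.6,150.3])).round(1))
E
```

```text
tip [482.3 269.6  39. ]
neck [530.4 258.4  31. ]
h [562.7 251.   26. ]
outL [518.1 377.7  32. ]
outR [478.1  66.7  32. ]
inL [522.7 360.2  34. ]
inR [487.7  67.4  34. ]
325 134 [485.9 268.7  40.8] 270.6243
325 120 [494.4 266.6  36.8] 272.42725
325 100 [506.5 263.6  34.6] 271.6587
300 255 [440.8 289.8 151. ] 175.03108
353 255 [435.6 268.6 151.2] 174.81804
300 262 [440.7 289.2 161.1] 165.14677
250 117 [508.1 313.7  31.6] 276.9485
300 108 [505.6 280.5  33.3] 274.02637
298 245 [-23.7  17.4 151.7]
298 253 [-23.8  24.  152.1]
298 261 [-12.2 -17.9  -8.8]
298 269 [-11.4 -18.1 -19.9]
298 277 [-10.8 -17.8 -28.1]
298 285 [-10.3 -18.  -36.8]
298 293 [ -9.7 -18.3 -44.8]
353 245 [ 19.3  17.4 151.5]
353 253 [ 19.5  24.1 152.4]
353 261 [  9.5 -18.   -9.2]
353 269 [  9.1 -17.1 -16.7]
353 277 [  8.7 -16.4 -23.9]
353 285 [  8.1 -17.  -34.1]
353 293 [  7.7 -16.6 -40.3]
```

{"api": "arm_command", "payload": {
  "targets": [
    [-2,0,50,0,12],
    [-2,0,100,0,12],
    [-2,0,114,0,12],
    [-2,-20,114,0,12],
    [-2,-36,114,0,12],
    [-2,-42,114,0,12],
    [-2,-48,114,0,12],
    [-2,-53,114,0,12],
    [-2,-58,114,0,12],
    [-2,-63,114,0,12],
    [-2,-66,114,0,12],
    [-2,-66,114,0,12]
  ]
}}

```text
time_s: 3.8
eef_pos: [485.4, 269.1, 36.9]
eef_rot: [-1.935, 2.475, -0.0]
force: [-0.2, -0.2, 0.3]
finger_gap: 0.13
```

```bash
python3 - <<'E'
from h import *
p,d,i=snap('wrist','w2')
E
```

```text
(no output)
```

View pics/w2.png

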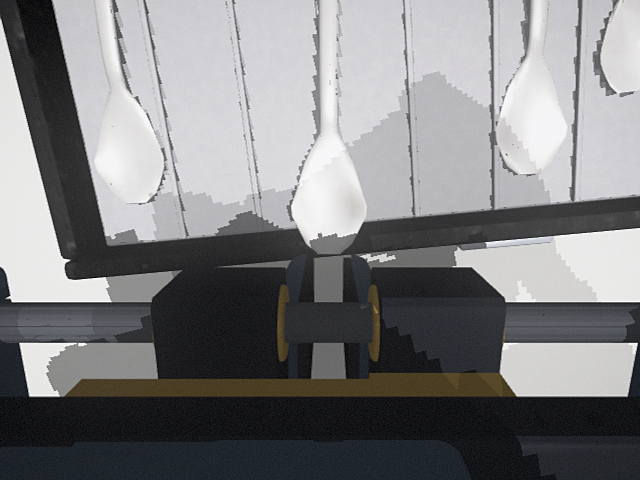

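The bowl tip at (330,254) sits between the fingers and the spoon has slid in straight. I'll push on.

{"api": "arm_command", "payload": {
  "targets": [
    [0,-4,0,0,12],
    [0,-8,0,0,12],
    [0,-12,0,0,12],
    [0,-15,0,0,12],
    [0,-18,0,0,12],
    [0,-20,0,0,12],
    [0,-20,0,0,12]
  ]
}}

```text
time_s: 4.55
eef_pos: [504.8, 264.2, 36.9]
eef_rot: [-1.935, 2.475, -0.0]
force: [-0.2, -0.4, -0.0]
finger_gap: 0.135
```

```bash
python3 - <<'E'
from h import *
p,d,i=snap('wrist','w3')
E
```

```text
(no output)
```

View pics/w3.png

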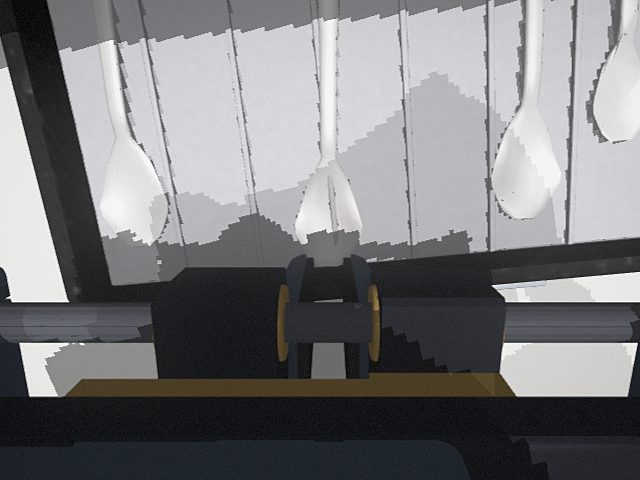

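The spoon appears to have dropped behind the rim. I'll rise to check.

{"api": "arm_command", "payload": {
  "targets": [
    [0,10,-50,0,12],
    [0,30,-100,0,12],
    [0,45,-140,0,12],
    [0,45,-140,0,12]
  ]
}}

```text
time_s: 5.0
eef_pos: [461.3, 276.6, 182.3]
eef_rot: [-1.932, 2.468, -0.002]
force: [0.3, -0.2, -0.8]
finger_gap: 0.133
```

```bash
python3 - <<'E'
from h import *
p,d,i=snap('wrist','w4');snap('top','top4');snap('scene','scene4')
p,d,E,K=load('w4');np.set_printoptions(linewidth=200)
for v in range(0,250,10): print(v,[tuple(pt(E,K,d,u,v).round(0).astype(int)) for u in(310,320,328,336,345)])
E
```

```text
0 [(np.int64(622), np.int64(252), np.int64(13)), (np.int64(621), np.int64(245), np.int64(12)), (np.int64(618), np.int64(239), np.int64(17)), (np.int64(617), np.int64(234), np.int64(17)), (np.int64(616), np.int64(227), np.int64(13))]
10 [(np.int64(616), np.int64(253), np.int64(12)), (np.int64(615), np.int64(246), np.int64(12)), (np.int64(612), np.int64(241), np.int64(17)), (np.int64(611), np.int64(235), np.int64(17)), (np.int64(610), np.int64(229), np.int64(13))]
20 [(np.int64(610), np.int64(255), np.int64(13)), (np.int64(608), np.int64(248), np.int64(12)), (np.int64(606), np.int64(242), np.int64(17)), (np.int64(604), np.int64(237), np.int64(18)), (np.int64(603), np.int64(230), np.int64(15))]
30 [(np.int64(603), np.int64(257), np.int64(12)), (np.int64(601), np.int64(249), np.int64(13)), (np.int64(599), np.int64(244), np.int64(17)), (np.int64(598), np.int64(238), np.int64(17)), (np.int64(597), np.int64(232), np.int64(13))]
40 [(np.int64(597), np.int64(258), np.int64(13)), (np.int64(595), np.int64(251), np.int64(13)), (np.int64(592), np.int64(246), np.int64(18)), (np.int64(591), np.int6
[... 4062 characters left out ...]
[(np.int64(463), np.int64(293), np.int64(-2)), (np.int64(461), np.int64(285), np.int64(-1)), (np.int64(459), np.int64(279), np.int64(-1)), (np.int64(457), np.int64(272), np.int64(-1)), (np.int64(455), np.int64(265), np.int64(-2))]
230 [(np.int64(454), np.int64(296), np.int64(-2)), (np.int64(452), np.int64(287), np.int64(-2)), (np.int64(450), np.int64(281), np.int64(-2)), (np.int64(449), np.int64(274), np.int64(-2)), (np.int64(447), np.int64(267), np.int64(-2))]
240 [(np.int64(445), np.int64(298), np.int64(-3)), (np.int64(444), np.int64(289), np.int64(-1)), (np.int64(442), np.int64(283), np.int64(-3)), (np.int64(440), np.int64(276), np.int64(-1)), (np.int64(439), np.int64(269), np.int64(-1))]
```

View pics/w4.png

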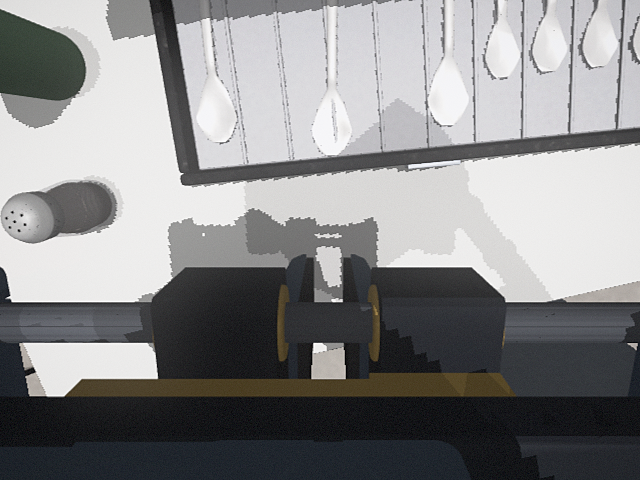

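The spoon lies flat (handle tops at z≈17–18, tip at (330,154)), just behind the rim, about 0.11 rad off the slots. Next I go over the lid.

{"api": "arm_command", "payload": {
  "targets": [
    [0,0,-45,0,0],
    [0,0,-90,-6,0],
    [0,0,-135,-6,0],
    [0,0,-138,-6,0],
    [10,-46,-138,-6,0],
    [20,-95,-138,-6,0],
    [30,-143,-138,-6,0],
    [40,-190,-138,-6,0],
    [50,-238,-138,-6,0],
    [58,-276,-138,-6,0],
    [58,-276,-138,-6,0],
    [58,-276,-138,-6,0]
  ]
}}

```text
time_s: 6.35
eef_pos: [714.9, 151.5, 312.0]
eef_rot: [2.059, -2.369, -0.003]
force: [0.3, 0.4, -0.5]
finger_gap: 0.008
```

```bash
python3 - <<'E'
from h import *
s=status.read_state();print(s['eef_pos'],s['eef_rot'],s['joints'].round(2))
p,d,i=snap('wrist','w5');p2,_,_=snap('scene','scene5')
cv2.imwrite('pics/v5.png',np.hstack([cv2.resize(p,(400,300)),cv2.resize(p2[60:360,140:540],(400,300))])[:,:,::-1])
E
```

```text
[714.88155989 151.53372074 312.04962372] [ 2.05856202 -2.36921429 -0.00339679] [0.13 0.6  0.89 0.   1.66 1.84]
```

View pics/v5.png

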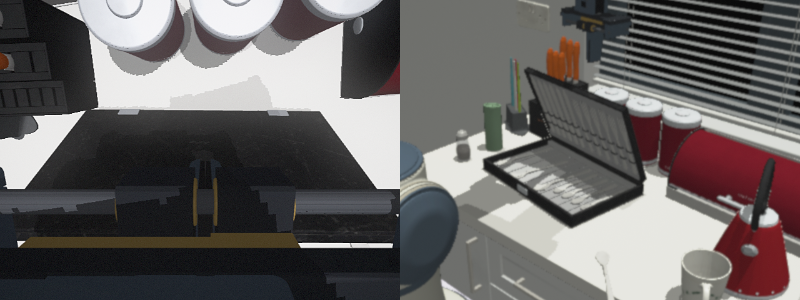

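The gripper is above and behind the lid, with the outer face in view. I'll measure its plane.

```bash
python3 - <<'E'
from h import *
p,d,E,K=load('w5')
x=np.array([np.cos(.1387),-np.sin(.1387)]);o=np.array([606.5,169.8])
for u,v in [(160,200),(160,240),(160,280),(320,200),(320,240),(270,260),(450,200),(450,260),(500,280),(60,390),(560,390)]:
  P=pt(E,K,d,u,v);print(u,v,P.round(),'case x',round(float((P[:2]-o)@x),1))
print((np.array([714.9,151.5])-o)@x)
E
```

```text
160 200 [744. 305.  92.] case x 117.1
160 240 [717. 289. 149.] case x 93.3
160 280 [697. 276. 194.] case x 75.1
320 200 [723. 158.  89.] case x 116.6
320 240 [699. 161. 148.] case x 93.0
270 260 [695. 199. 172.] case x 83.5
450 200 [706.  38.  87.] case x 116.3
450 260 [675.  63. 170.] case x 82.6
500 280 [662.  34. 191.] case x 73.9
60 390 [745. 194. 417.] case x 134.3
560 390 [ 423. -109.   -2.] case x -143.7
109.88906730608493
```

{"api": "arm_command", "payload": {
  "targets": [
    [0,0,45,0,0],
    [0,0,87,0,0],
    [0,14,87,0,0],
    [0,26,87,0,0],
    [0,34,88,0,0],
    [0,42,90,0,0],
    [0,50,92.5,0,0],
    [0,59,96.5,0,0],
    [0,67.5,100.5,0,0],
    [0,76,105.5,0,0],
    [0,84.5,110.5,0,0],
    [0,93,116,0,0],
    [0,100.5,122,0,0],
    [0,108,128,0,0],
    [0,115,135,0,0],
    [0,122,142,0,0],
    [0,129,149,0,0],
    [0,135,157,0,0],
    [0,141,165,0,0]
  ]
}}

```text
time_s: 8.35
eef_pos: [574.5, 171.9, 149.2]
eef_rot: [2.062, -2.37, -0.0]
force: [0.4, 0.0, 0.7]
finger_gap: 0.002
```

```bash
python3 - <<'E'
from h import *
snap('wrist','w6');p,d,i=snap('scene','scene6')
p2=cv2.imread('pics/w6.png')[:,:,::-1]
cv2.imwrite('pics/v6.png',np.hstack([cv2.resize(p2,(400,300)),cv2.resize(p[60:360,140:540],(400,300))])[:,:,::-1])
p,d,E,K=load('w6')
x=np.array([np.cos(.1387),-np.sin(.1387)]);o=np.array([606.5,169.8])
for u,v in [(160,200),(160,240),(160,120),(450,200),(450,120),(320,200)]:
  P=pt(E,K,d,u,v);X=(P[:2]-o)@x;print(u,v,P.round(),'case x',X.round(1))
E
```

```text
160 200 [621. 246. 119.] case x 4.2
160 240 [604. 247. 127.] case x -13.2
160 120 [659. 245.  99.] case x 41.5
450 200 [602. 110. 118.] case x 4.2
450 120 [639. 102.  98.] case x 41.6
320 200 [611. 171. 118.] case x 4.1
```

View pics/v6.png

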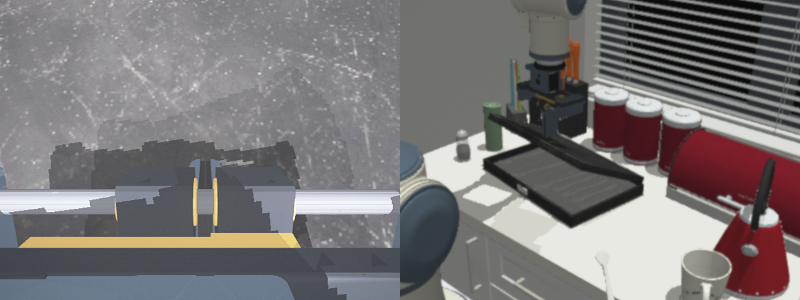

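The lid is at about 0.49 rad and following the fingertips. I'll lower it the rest of the way.

{"api": "arm_command", "payload": {
  "targets": [
    [0,5,8.5,0,0],
    [0,10,17,0,0],
    [0,14,26,0,0],
    [0,18.5,34.5,0,0],
    [0,22,44,0,0],
    [0,25,53,0,0],
    [0,28,62,0,0],
    [0,30,72,0,0],
    [0,32,82,0,0],
    [0,33,88,0,0],
    [0,33,91,0,0],
    [0,33,92,0,0],
    [0,33,92,0,0]
  ]
}}

```text
time_s: 9.75
eef_pos: [542.6, 176.4, 58.0]
eef_rot: [-2.062, 2.37, -0.0]
force: [1.4, -0.4, -0.3]
finger_gap: 0.006
```

```bash
python3 - <<'E'
from h import *
print(status.read_state()['force'],status.read_state()['eef_pos'])
snap('wrist','w7');p,d,E,K=load('w7')
x=np.array([np.cos(.1387),-np.sin(.1387)]);o=np.array([606.5,169.8])
for u,v in [(160,200),(160,40),(160,120),(450,200),(450,40),(320,200)]:
  P=pt(E,K,d,u,v);X=(P[:2]-o)@x;print(u,v,P.round(1),'case x',X.round(1))
E
```

```text
[ 1.39974368 -0.44220083 -0.3417079 ] [542.60821619 176.39242159  58.03186294]
160 200 [592.  239.8  53.7] case x -24.1
160 40 [651.5 225.6  54.3] case x 36.8
160 120 [623.  232.2  54.6] case x 7.7
450 200 [575.8 121.7  55. ] case x -23.8
450 40 [636.5 117.1  54. ] case x 37.0
320 200 [583.  174.4  54.2] case x -23.9
```

The lid looks flat. I'll press gently to confirm it is on the stop.

{"api": "arm_command", "payload": {
  "targets": [
    [0,0,1,0,0],
    [0,0,2,0,0],
    [0,0,3,0,0],
    [0,0,3.5,0,0],
    [0,0,3.5,0,0]
  ]
}}

```text
time_s: 10.3
eef_pos: [542.6, 176.4, 55.9]
eef_rot: [-2.062, 2.369, -0.001]
force: [-6.6, -2.2, 28.9]
finger_gap: 0.005
```

Firm contact: 29 N at z≈56, which is the shut height. I'll retract and check.

{"api": "arm_command", "payload": {
  "targets": [
    [0,0,-20,0,0],
    [0,0,-60,0,0],
    [0,0,-110,0,0],
    [0,0,-150,0,0],
    [0,0,-150,0,0],
    [0,0,-150,0,0]
  ]
}}

```text
time_s: 10.9
eef_pos: [542.7, 176.5, 205.2]
eef_rot: [-2.061, 2.369, -0.001]
force: [-0.4, -0.3, -1.5]
finger_gap: 0.001
```

```bash
python3 - <<'E'
from h import *
print(status.read_state()['force'],status.read_state()['eef_pos'])
snap('wrist','w8');p,d,E,K=load('w8');ps,_,_=snap('scene','scene8')
x=np.array([np.cos(.1387),-np.sin(.1387)]);o=np.array([606.5,169.8]);A=[]
for u in range(100,560,20):
  for v in range(20,250,10):
    P=pt(E,K,d,u,v);X=(P[:2]-o)@x
    if 40<P[2]<75: A.append((X,P[2]))
A=np.array(A);print(len(A),A[:,0].min(),A[:,0].max(),np.polyfit(A[:,0],A[:,1],1))
t0=cv2.imread('pics/scene0.png');cv2.imwrite('pics/v8.png',np.hstack([cv2.resize(p,(400,300)),cv2.resize(ps[60:360,140:540,::-1],(400,300))]))
E
```

```text
[-0.35879612 -0.30535541 -1.54004734] [542.70133809 176.4527102  205.22980283]
526 -77.328651532415 80.40766639857183 [1.26362310e-03 5.42092396e+01]
```

View pics/v8.png

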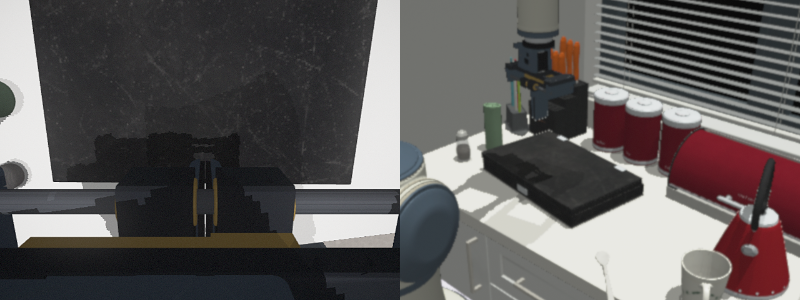

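The case is shut: the lid slope is 0.001 rad over its length and nothing around it has moved. I'm handing in.

```bash
python3 -c "
from cell import manip; print(manip.job_done())"
```

```text
the job is handed in; nothing more can be done
None
```

The stray spoon is in the tray, the case is shut, and I handed the job in at about 11 s of the 45 s allowed. The hand-in reports no verdict.

- **Spoon:** I pushed it in by the bowl tip with two fingertips set 12 mm apart until it dropped behind the front rim. My look before closing the lid showed it flat, with its upper surface at 15–18 mm. It was about 0.11 rad off the slots, within the 0.25 allowed. The tip was only a few millimetres behind the rim's inner edge, which is enough but not a wide margin. I did not see it again once the lid was shut.
- **Lid:** I pushed it over from behind at about 1 rad/s at most, then pressed it onto its stop with 29 N at z ≈ 56 mm. After I let go, the fitted slope of the lid was 0.001 rad, at about 54 mm by the camera, so it is fully shut.
- **Surroundings:** The last picture showed nothing moved on the worktop. I judged this by eye rather than measuring it. The gripper was clear of everything, and none of these checks disagreed.

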